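# Rock the sorter gate over and feed the ball down the other chute

## Task

On the little ball sorter, press down the raised tab of the brass seesaw gate with a fingertip so that it rocks over and rests on its other side. Then push the white ball from behind along the feed channel, over the hump, and let it roll by itself across the gate and down the chute that has just been opened, until it lies still at the chute's end. Only press and push: do not pick the ball up, do not touch it once it is on the gate, and leave the toys and parts around the sorter where they stand.

Things in the scene. Friction and masses are not known exactly. Their poses are not given: they have to be found in the camera images.
- sorter: The fixed ball sorter, standing at a yaw of its own. Origin on the table (z = 0) straight below the middle of the gate; x: the way the feed channel runs, away from the robot, to the gate; y: left, along the gate and the two chutes; z up. A feed channel from the robot's side ends at the seesaw gate (36 mm wide inside), which rolls the ball to its lowered end and into the chute there.
- gate (a joint): Tilt of the brass seesaw gate about the sorter's x axis through x = 0, y = 0, z = 72 mm; 0 level; +0.24 rad left (+y) end up, right end down, at its stop; -0.24 the reverse. It starts at either stop. A steel weight on a stem (top 74 mm above the pivot, 37 mm beyond it in x) tips it over centre: let go, it falls to the nearer stop; under 1 N on a tab rocks it.
- left_tab (a point): Middle of the upper face of the gate's left press tab, a flat plate 40 mm (x) by 30 mm (y) by 4 mm on the side of the gate nearer the robot; in the sorter's frame at level gate x = -42, y = +58, z = 74 mm. Moves with the gate: 88 mm high when up, 60 mm when down.
- right_tab (a point): The same on the right: x = -42, y = -58, z = 74 mm at level gate; 88 mm high when up, 60 mm when down.
- ball_center (a point): Centre of the loose white ball, diameter 30 mm, about 25 g. Starts in the dip of the feed channel, at x = -110, y = 0, z = 102 mm in the sorter's frame; it is smooth and slippery and rolls easily.
- button_tin: Bystander: round tortoiseshell-finish button tin, 76 mm across, 36 mm high, loose. Origin at the centre of its underside.
- spring_barrel: Bystander: steel spring barrel, a flanged drum 52 mm across, 46 mm high, loose. Origin at the centre of its underside.
- seal: Bystander: red tin seal balancing a ball, on a foot 46 by 70 mm, 97 mm high, loose. Origin at the centre of its underside.
- chassis_bar: Bystander: pewter-grey chassis bar, 22 by 110 mm, 24 mm high, lying loose. Origin at the centre of its underside.
- feed_dip (a point): Floor of the aluminium feed channel at its dip, where the ball lies: x = -110, y = 0, z = 86.5 mm in the sorter's frame. The channel is 36 mm wide inside, 42 outside, with walls only 7 mm above its floor; behind the dip the floor rises to z = 91.5 at its open rear end, x = -135.
- feed_hump (a point): Floor of the feed channel at its hump: x = -78, y = 0, z = 93 mm in the sorter's frame. From here the floor falls to z = 81 at x = -21, where it meets the gate: once its centre is past the hump the ball rolls on by itself.
- left_chute_end (a point): Floor of the left chute at its end wall: x = 0, y = +186, z = 30 mm in the sorter's frame. The chute is 36 mm wide with 16 mm walls and starts at the gate's end, y = +77, floor z = 52. A ball at rest there has its centre at about y = +171, z = 48.
- right_chute_end (a point): The same for the right chute: x = 0, y = -186, z = 30 mm; it starts at y = -77; a ball at rest has its centre at about y = -171, z = 48.
- ball: The same loose white ball, 30 mm across; its origin is a point on its surface and turns with it as it rolls: use ball_center.
Things that resemble listed ones, but are neither listed nor needed, are in the scene too. Of the things shaped like the ball, the white one is meant.

How it is judged:
On the way, in this order (a step that is already met when the one before it is completed fails the run):
1. the gate rests over on its other side while the ball still waits in the feed channel (distance of left_tab from where it was at the start of the episode above 0.0145 m and (value of joint gate above 0.2 rad or value of joint gate below -0.2 rad) and x of ball_center in the frame of sorter below -0.09 m), for 0.2 s.
2. the ball has gone over the hump and onto the gate (x of ball_center in the frame of sorter above -0.02 m), for 0.1 s.
At the end, for the whole second after the job is handed in: The gate rests on the side opposite to its start (within 0.04 rad of its stop) and the ball lies still (under 0.03 m/s) in the chute on the gate's lowered side, within about 16 mm of its resting place at the chute's end wall (distance of left_tab from where it was at the start of the episode above 0.0145 m and ((value of joint gate above 0.2 rad and y of ball_center in the frame of sorter below -0.155 m) or (value of joint gate below -0.2 rad and y of ball_center in the frame of sorter above 0.155 m)) and x of ball_center in the frame of sorter between -0.02 and 0.02 m and z of ball_center in the frame of sorter between 0.035 and 0.065 m and linear speed of ball below 0.03 m/s); the robot touches nothing.
It fails at once if the ball is lifted (its centre more than 22 mm above its path over the hump) (z of ball_center in the frame of sorter above 0.13 m).
It fails at once if the ball is off the sorter (z of ball_center in the frame of sorter below 0.03 m).
It fails at once if the fingers or arm touch the ball after it has reached the gate (x of ball_center in the frame of sorter above -0.02 m and contact force between any of the fingers, the arm and ball above 0.1 N).
It fails at once if a toy or part beside the sorter is moved by more than 15 mm or tipped (distance of any of button_tin, spring_barrel, seal, chassis_bar from where it was at the start of the episode above 0.015 m or angle between any of button_tin, spring_barrel, seal, chassis_bar's own z axis and vertical above 0.3 rad).
It also fails if it takes over 42 s, if anything falls off the work surface, if the arm or the gripper's body presses on something with over 40 N, if the wrist force passes 120 N, or if a joint passes its speed limit or range.

## Robot

A 6-joint arm with a two-finger parallel gripper is mounted at the origin on the work surface. World frame = base frame: x ahead of the robot, y to its left, z up, the work surface at z = 0. Lengths are in m, angles in rad, forces in N, time in s.
With the tool pointing down it reaches from about 0.4 to 0.825 m from the base axis. Payload 7 kg.
Tool frame: the origin (TCP) lies midway between the tips of the shut fingers; the grasp point (between the pads) lies 19 mm behind it; z points along the fingers, y is the line along which they close (so a half turn about z gives the same grasp; the last joint's range is limited). The gripper opens to 88 mm and grips with 3 to 60 N. Pads are 19 mm wide; open, the fingers measure 130 mm over their backs; the gripper's body (78 mm by 193 mm) begins 47 mm behind the grasp point.
Start: joints at [0.288, 0.359, 0.012, 0, -1.224, -0.288], TCP at [0.675, -0, 0.227] pointing down, gripper open.
Joint ranges: [-3.07, 3.07], [-1.43, 2.12], [-1.02, 1.25], [-3.03, 1.67], [-3.05, -0], [-3.03, 3.03]. Speed limits (rad/s): [2.39, 2.39, 3.01, 3.14, 3.14, 3.14].

## Interface

Orientations are given as [roll, pitch, yaw] about the fixed x, y, z axes, in that order (R = Rz(yaw) Ry(pitch) Rx(roll)).
In Python, from station import arm gives the robot as it stands.
- The arm moves only by the tool servo_tool, never from a script. Its argument "deltas" is a list of rows, each a list of 7 numbers: the closure, from -1 (fully open) to 1 (shut), then the shift along the tool's x, y, z in mm, then the turn, a rotation vector about the tool's x, y, z in degrees. In form: [[gripper, x, y, z, ax, ay, az], ...]. A call has 1 to 20 rows; each row shifts and turns the commanded pose from where the row before left it, along the tool's axes as they then stand; what a row does not reach is not made up. A row lasts 1/12 s, in which the tool goes at most 41.7 mm and 7.16 degrees, less where a joint would pass 70% of its speed; a pose out of reach is approached as far as the arm can. A call is refused whole if a number of a shift passes 41.7 or a number of a turn 7.16, either way. A call with a gripper value outside its range is refused whole. The fingers move at their own pace and stop on an object; "squeeze" is the grip in N (left out, the last holds). Time passes only in rows, so rows that do not move let the fingers close. It gives the time, the measured TCP pose, the force, the opening and the grip force at its end, in the units of the state.
- arm.get_state(): the state, without advancing time (a new reading comes with each control period).
- arm.grab_frame(name): name is "scene" or "side" or "wrist"; returns a dict with "color" (480x640x3 uint8, red, green, blue), "K" (3x3 intrinsics, pixels), "position" and "orientation" of the camera in the world. Camera axes: x right, y down, z forward; pixel columns grow to the right and rows downward; lengths in m; the calibration is good to about 2 mm. The wrist camera is an equidistant fisheye: a pixel r from the principal point sees the ray r / f radians off the axis. A picture is of the moment at which its call begins. There is no depth.
- arm.job_done(): hands the job in; it is judged then, once.
Trained networks look in a picture, given as the dict that the camera call returned (one of the last four; its "shot" number tells which), for a name from the list of things; names that differ only in an ending like _2 or _b are one class to them, and where a whole thing is asked for, a point or a joint stands for the part that bears it (a point fixed in the world has none). Each returns a list of dicts, best first, with "conf" (0 to 1); they miss things now and then, are a little off and sometimes report something else, mostly with a low value. They report only what shows in the picture. A call takes as long as a camera call. They do not tell look-alikes from the thing itself.
- arm.recognise(query, picture): "at" ([x, y, z] in m, in the coordinates of the camera as it stood for that picture, good to about 4 mm: the middle of the surface that is visible of it).
The state is a dict: "t": time; "q": joint angles; "qd": joint speeds; "joint_efforts": joint torques, N m; "eef_pos": TCP position; "ee_rot": TCP orientation; "force": force on the tool from outside, world axes, zero at the start; "moment": the same for the moment, N m; "width": finger opening in m; "gripper_force": force on a finger pad.
Only numpy, scipy, OpenCV 4.12 (cv2) and the standard library are available. Lean on these libraries where they do the work, as an engineer would, in place of code of your own. Each camera call takes 0.05 s, during which the arm holds its last target. There are 200 camera calls.

## Working session

There is one attempt and no reset: what is moved stays moved. The work goes in short steps, Python scripts to look and compute and a tool call to move; the robot and the scene stay as the last step left them, time stands still between calls to the robot, and variables do not carry over. Pictures are saved under pics/ and viewed, at most 10 in all, crops included, and the job is handed in when it is done.

Besides the shell and the picture viewer there is one more tool, called after "Call:" as name([rows], argument=value, ...), one row to a line, values as JSON. servo_tool: Moves the arm, as the interface text tells. Its arguments: {"type":"object","properties":{"deltas":{"type":"array","items":{"type":"array","items":{"type":"number"}}},"squeeze":{"type":"number"}},"required":["deltas"]}

```bash
mkdir -p pics; cat > h.py <<'E'
import numpy as np, cv2
from scipy.spatial.transform import Rotation as R
from station import arm
def rot(o):
    o=np.array(o,float)
    if o.shape==(3,3): return o
    return R.from_euler('xyz',o).as_matrix() if o.size==3 else R.from_quat(o).as_matrix()
def world(f,p): return rot(f["orientation"])@np.array(p)+np.array(f["position"])
def proj(f,P):
    c=rot(f["orientation"]).T@(np.array(P)-np.array(f["position"])); u=f["K"]@c; return u[:2]/u[2]
def save(f,n): cv2.imwrite(f"pics/{n}.png",cv2.cvtColor(f["color"],cv2.COLOR_RGB2BGR))
E
python3 - <<'E'
from h import *
s=arm.get_state(); print(s["t"],s["eef_pos"],s["ee_rot"],s["width"])
for n in ("scene","side"):
    f=arm.grab_frame(n); save(f,n+"0"); print(n,f["position"],f["orientation"])
    for q in ["sorter","ball_center","left_tab","right_tab","gate","feed_dip","feed_hump","left_chute_end","right_chute_end","button_tin","spring_barrel","seal","chassis_bar"]:
        for r in arm.recognise(q,f)[:3]:
            w=world(f,r["at"]); print(q,round(r["conf"],2),w.round(3),proj(f,w).round())
E
```

```text
0.0 [ 6.74515946e-01 -1.96814200e-05  2.25629127e-01] [ 3.13995840e+00 -1.38325752e-04 -1.57091479e+00] 0.08803616489906448
scene [ 1.01767236 -0.40014474  0.79479156] [-2.39410960e+00 -1.01708945e-05  7.76974891e-01]
sorter 0.52 [0.577 0.009 0.036] [302. 275.]
ball_center 0.62 [0.481 0.042 0.107] [278. 215.]
ball_center 0.62 [ 0.45  -0.047  0.021] [237. 261.]
ball_center 0.44 [0.349 0.026 0.023] [233. 216.]
left_tab 0.92 [0.576 0.029 0.086] [309. 252.]
left_tab 0.37 [ 0.718 -0.099  0.02 ] [315. 364.]
right_tab 0.9 [0.572 0.026 0.087] [306. 251.]
gate 0.69 [0.575 0.031 0.082] [309. 252.]
feed_dip 0.69 [0.582 0.011 0.044] [304. 274.]
feed_hump 0.69 [0.576 0.008 0.037] [301. 275.]
left_chute_end 0.95 [0.577 0.009 0.038] [302. 275.]
right_chute_end 0.69 [0.579 0.014 0.039] [304. 273.]
right_chute_end 0.66 [0.577 0.026 0.085] [308. 253.]
button_tin 0.47 [0.484 0.196 0.021] [333. 208.]
spring_barrel 0.71 [ 0.455 -0.128  0.034] [204. 281.]
seal 0.56 [ 0.717 -0.096  0.018] [316. 363.]
side [ 0.50424109 -0.51493039  0.42157534] [-2.1088939   0.00736494 -0.12065604]
sorter 0.68 [0.564 0.022 0.044] [325. 273.]
ball_center 0.79 [ 0.44  -0.045  0.022] [241. 320.]
ball_center 0.71 [0.471 0.046 0.11 ] [260. 231.]
ball_center 0.71 [0.381 0.074 0.021] [208. 275.]
left_tab 0.67 [0.581 0.032 0.087] [335. 245.]
left_tab 0.19 [0.559 0.023 0.046] [321. 272.]
right_tab 0.86 [0.58  0.029 0.089] [335. 245.]
feed_dip 0.87 [0.562 0.025 0.045] [323. 271.]
feed_dip 0.62 [0.472 0.048 0.109] [260. 231.]
feed_hump 0.97 [0.563 0.023 0.042] [324. 274.]
left_chute_end 0.55 [0.562 0.025 0.042] [324. 273.]
right_chute_end 0.61 [0.557 0.019 0.045] [320. 274.]
button_tin 0.75 [0.438 0.213 0.034] [246. 224.]
spring_barrel 0.71 [ 0.453 -0.132  0.036] [248. 359.]
seal 0.96 [ 0.702 -0.096  0.028] [438. 326.]
chassis_bar 0.86 [0.712 0.119 0.01 ] [401. 251.]
```

View pics/scene0.png

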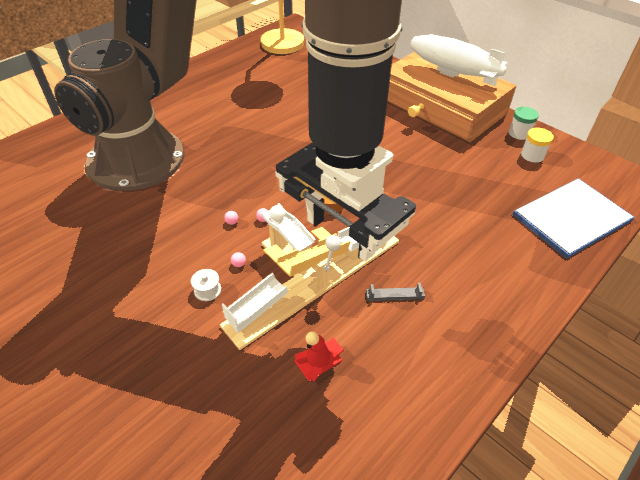

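View pics/side0.png

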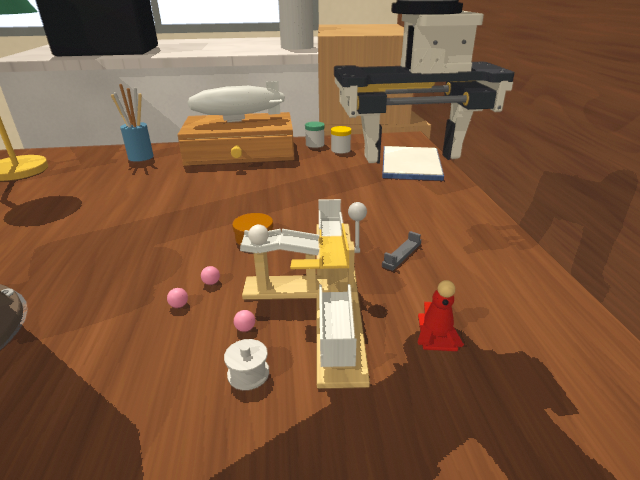

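The white ball is at side (258,235) and scene (276,213). The look-alikes are three pink balls at side (241,320), (208,275) and (178,297), plus the seal's tan ball at (446,289) and the steel gate weight at (357,212). I choose the white ball in the feed dip and check it in a close crop.

```bash
python3 - <<'E'
import cv2
a=cv2.imread('pics/side0.png')[190:390,225:385]; cv2.imwrite('pics/c1.png',cv2.resize(a,(480,600),interpolation=cv2.INTER_CUBIC))
E
```

```text
(no output)
```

View pics/c1.png

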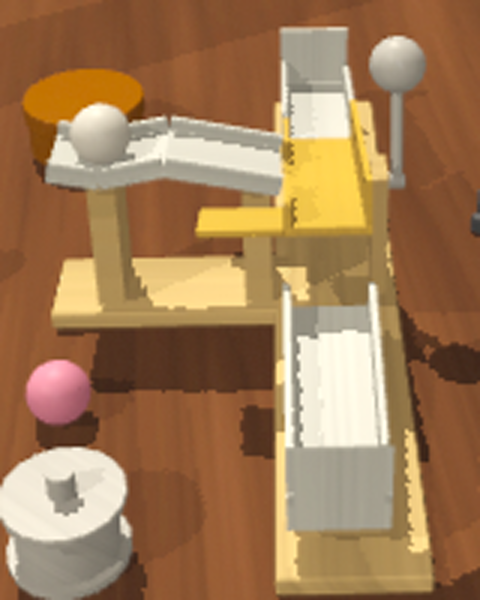

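```bash
cat > fit.py <<'E'
from h import *
from scipy.optimize import least_squares
f=arm.grab_frame("side"); g=arm.grab_frame("scene")
c=lambda u,v:(u/3+225,v/3+190)
def T(p,P): 
    a=p[2]; return np.array([p[0]+np.cos(a)*P[0]-np.sin(a)*P[1],p[1]+np.sin(a)*P[0]+np.cos(a)*P[1],P[2]])
def tabpt(p,x,y,z,th):
    return T(p,[x,y*np.cos(th)-(z-.072)*np.sin(th),.072+y*np.sin(th)+(z-.072)*np.cos(th)])
def pts(p,th):
    zw=p[3]
    return [(f,T(p,[-.110,0,.102]),c(100,134)),(f,T(p,[-.021,-.189,zw]),c(287,448)),(f,T(p,[.021,-.189,zw]),c(391,448)),
     (f,T(p,[-.021,.189,zw]),c(282,28)),(f,T(p,[.021,.189,zw]),c(348,28)),
     (f,tabpt(p,-.062,-.073,.074,th),c(197,235)),(f,tabpt(p,-.042,-.073,.074,th),c(244,234)),
     (g,T(p,[-.110,0,.102]),(276,213)),
     (f,tabpt(p,.037,0,.137,th),c(397,65))]
for th in (.24,-.24):
    r=least_squares(lambda p:np.concatenate([proj(a,P)-q for a,P,q in pts(p,th)]),[.58,.03,-.1,.06],x_scale=[.01,.01,.1,.01],loss='soft_l1')
    print(th,r.x,r.cost); print(r.fun.reshape(-1,2).round(1).tolist())
    p=r.x
    for n,P in dict(ball=[-.110,0,.102],rtab=[-.042,-.058,.088],ltab=[-.042,.058,.088],rear=[-.135,0,.0915],hump=[-.078,0,.093]).items(): print(n,T(p,P).round(4))
E
python3 fit.py
```

```text
0.24 [ 0.57932124  0.04727366 -0.09962415  0.06310488] 45.13405776001355
[[1.0, -2.7], [-0.5, -0.2], [0.7, -0.9], [-0.4, 1.0], [-0.6, 0.6], [-0.1, 16.0], [-1.6, 16.1], [4.6, -3.5], [1.6, 3.8]]
ball [0.4699 0.0582 0.102 ]
rtab [ 0.5318 -0.0063  0.088 ]
ltab [0.5433 0.1092 0.088 ]
rear [0.445  0.0607 0.0915]
hump [0.5017 0.055  0.093 ]
-0.24 [ 0.57876576  0.03604433 -0.10097107  0.07186219] 7.365829484223415
[[0.5, 1.0], [-0.2, 1.0], [1.9, 0.3], [-0.1, -0.7], [0.2, -1.0], [-1.5, -0.2], [-2.3, -0.2], [0.2, -0.8], [0.9, -2.3]]
ball [0.4693 0.0471 0.102 ]
rtab [ 0.5311 -0.0174  0.088 ]
ltab [0.5428 0.098  0.088 ]
rear [0.4445 0.0497 0.0915]
hump [0.5012 0.0439 0.093 ]
```

Fit: the right tab is up (gate at -0.24), with a residual of about 1 px. I press the right tab with shut fingers turned square to the sorter.

Call:
servo_tool([
  [1,0,0,0,0,0,-7],
  [1,0,0,0,0,0,-7],
  [1,0,0,0,0,0,-7],
  [1,0,0,0,0,0,-7],
  [1,0,0,0,0,0,-7],
  [1,0,0,0,0,0,-7],
  [1,0,0,0,0,0,-7],
  [1,0,0,0,0,0,-7],
  [1,0,0,0,0,0,-7],
  [1,0,0,0,0,0,-7],
  [1,0,0,0,0,0,-7],
  [1,0,0,0,0,0,-7],
  [1,-28,7,0,0,0,0],
  [1,-28,7,0,0,0,0],
  [1,-28,7,0,0,0,0],
  [1,-28,7,0,0,0,0],
  [1,-28,7,0,0,0,0],
  [1,0,0,0,0,0,0],
  [1,0,0,0,0,0,0],
])

```text
t: 3.08
eef_pos: [0.5312, -0.0204, 0.2276]
ee_rot: [-3.141, -0.002, -0.104]
force: [0.5, -0.1, 0.1]
width: 0.0002
gripper_force: 0.0
```

Call:
servo_tool([
  [1,0,0,20,0,0,0],
  [1,0,0,25,0,0,0],
  [1,0,0,25,0,0,0],
  [1,0,0,25,0,0,0],
  [1,0,0,15,0,0,0],
  [1,0,0,0,0,0,0],
  [1,0,0,0,0,0,0],
])

```text
t: 3.67
eef_pos: [0.5325, -0.0202, 0.1161]
ee_rot: [3.141, 0.002, -0.104]
force: [0.0, 0.9, 0.6]
width: 0.0003
gripper_force: 0.0
```

```bash
cat >> h.py <<'E'
P0=np.array([.5788,.0360]);A=-.101
def insort(p):
    d=np.array(p[:2])-P0; return np.array([d@[np.cos(A),np.sin(A)],d@[-np.sin(A),np.cos(A)],p[2]]).round(4)
E
python3 - <<'E'
from h import *
s=arm.get_state(); print(insort(s["eef_pos"]),s["ee_rot"],s["width"],s["force"],s["t"])
f=arm.grab_frame("side"); a=cv2.cvtColor(f["color"][150:390,225:425],cv2.COLOR_RGB2BGR); cv2.imwrite('pics/c2.png',cv2.resize(a,(500,600),interpolation=cv2.INTER_CUBIC))
E
```

```text
[-0.0404 -0.0606  0.1161] [ 3.14051954e+00  1.52242125e-03 -1.04493489e-01] 0.00027192861604942724 [0.04846206 0.93728059 0.60409604] 3.6667
```

View pics/c2.png

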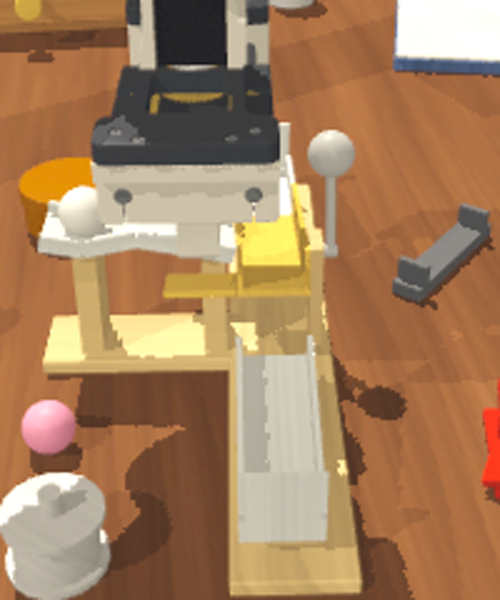

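The crop shows the fingertip at (200,252) over the raised right tab (165–238, 285). The ball is still in the dip at (82,212). Next I press.

Call:
servo_tool([
  [1,-2,0,8,0,0,0],
  [1,0,0,8,0,0,0],
  [1,0,0,6,0,0,0],
  [1,0,0,5,0,0,0],
  [1,0,0,5,0,0,0],
  [1,0,0,5,0,0,0],
  [1,0,0,5,0,0,0],
  [1,0,0,5,0,0,0],
  [1,0,0,3,0,0,0],
  [1,0,0,0,0,0,0],
  [1,0,0,0,0,0,0],
  [1,0,0,0,0,0,0],
])

```text
t: 4.72
eef_pos: [0.5303, -0.0199, 0.0668]
ee_rot: [-3.142, -0.0, -0.105]
force: [-0.8, -0.1, -0.2]
width: 0.0003
gripper_force: 0.0
```

Call:
servo_tool([
  [1,0,0,-10,0,0,0],
  [1,0,0,-20,0,0,0],
  [1,0,0,-25,0,0,0],
  [1,0,0,-25,0,0,0],
  [1,0,0,-20,0,0,0],
  [1,-20,-8,0,0,0,0],
  [1,-25,-13,0,0,0,0],
  [1,-25,-13,0,0,0,0],
  [1,-25,-13,0,0,0,0],
  [1,-15,-13,0,0,0,0],
  [1,0,0,0,0,0,0],
  [1,0,0,0,0,0,0],
])

```text
t: 5.72
eef_pos: [0.4269, 0.0519, 0.1679]
ee_rot: [-3.14, -0.002, -0.102]
force: [-0.1, -0.1, 0.9]
width: 0.0004
gripper_force: 0.0
```

```bash
python3 - <<'E'
from h import *
s=arm.get_state(); print(insort(s["eef_pos"]),s["ee_rot"],s["force"],s["t"])
f=arm.grab_frame("side"); a=cv2.cvtColor(f["color"][150:390,200:400],cv2.COLOR_RGB2BGR); cv2.imwrite('pics/c3.png',cv2.resize(a,(500,600),interpolation=cv2.INTER_CUBIC))
for n in ("side","scene"):
    f=arm.grab_frame(n)
    for r in arm.recognise("ball_center",f): print(n,r["conf"],insort(world(f,r["at"])))
E
```

```text
[-0.1527  0.0005  0.1679] [-3.14013703e+00 -2.08746175e-03 -1.02367802e-01] [-0.11294556 -0.12143834  0.8985638 ] 5.7167
side 0.81 [-0.1986  0.0131  0.0221]
side 0.78 [-0.1051 -0.0013  0.109 ]
side 0.76 [-0.1281 -0.0919  0.0267]
side 0.68 [-0.2343 -0.041   0.0234]
scene 0.68 [-0.0994  0.001   0.1076]
scene 0.54 [-0.2273 -0.0331  0.0217]
scene 0.48 [-0.1945  0.0171  0.021 ]
scene 0.44 [-0.119  -0.0928  0.0212]
scene 0.25 [ 0.0013 -0.0151  0.0381]
```

View pics/c3.png

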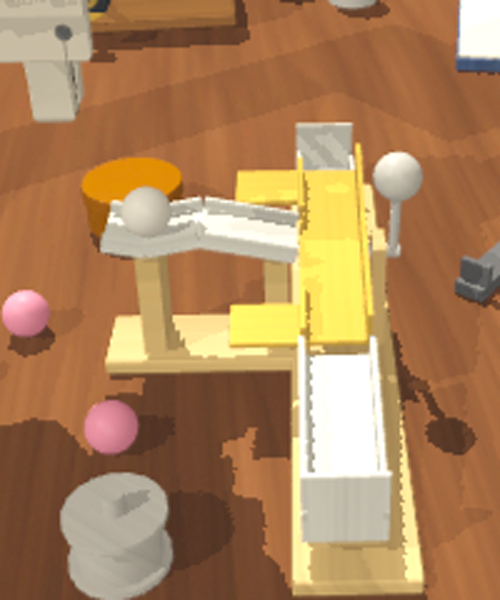

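The gate has rocked over: the right tab is down at (265,325), the left tab is up at (268,185), and the ball still waits at (146,212). I lower behind the ball and push slowly.

Call:
servo_tool([
  [1,0,0,20,0,0,0],
  [1,0,0,20,0,0,0],
  [1,0,0,14,0,0,0],
  [1,0,0,10,0,0,0],
  [1,0,0,0,0,0,0],
  [1,0,0,0,0,0,0],
])

```text
t: 6.47
eef_pos: [0.427, 0.0506, 0.1022]
ee_rot: [3.14, 0.001, -0.106]
force: [-0.0, 1.1, 0.3]
width: 0.0007
gripper_force: 0.0
```

Call:
servo_tool([
  [1,4,0,0,0,0,0],
  [1,4,0,0,0,0,0],
  [1,4,0,0,0,0,0],
  [1,3,0,0,0,0,0],
  [1,3,0,0,0,0,0],
  [1,3,0,0,0,0,0],
  [1,3,0,0,0,0,0],
  [1,3,0,0,0,0,0],
  [1,3,0,0,0,0,0],
  [1,3,0,0,0,0,0],
  [1,3,0,0,0,0,0],
  [1,3,0,0,0,0,0],
  [1,3,0,0,0,0,0],
  [1,3,0,0,0,0,0],
  [1,3,0,0,0,0,0],
  [1,3,0,0,0,0,0],
  [1,3,0,0,0,0,0],
  [1,3,0,0,0,0,0],
  [1,0,0,0,0,0,0],
])

```text
t: 8.05
eef_pos: [0.4843, 0.0453, 0.1026]
ee_rot: [-3.142, -0.0, -0.105]
force: [0.3, -0.5, -0.2]
width: 0.0004
gripper_force: 0.0
```

```bash
python3 - <<'E'
from h import *
s=arm.get_state(); print(insort(s["eef_pos"]),s["force"],s["t"])
f=arm.grab_frame("side"); a=cv2.cvtColor(f["color"][150:390,200:400],cv2.COLOR_RGB2BGR); cv2.imwrite('pics/c4.png',cv2.resize(a,(500,600),interpolation=cv2.INTER_CUBIC))
for r in arm.recognise("ball_center",f): print(r["conf"],insort(world(f,r["at"])))
E
```

```text
[-0.0949 -0.0003  0.1026] [ 0.31012941 -0.53305738 -0.24513534] 8.05
0.86 [-0.1313 -0.0933  0.0229]
0.8 [-0.0176 -0.0067  0.1024]
0.64 [-0.1985  0.0125  0.0246]
0.62 [-0.2322 -0.0388  0.0242]
```

View pics/c4.png

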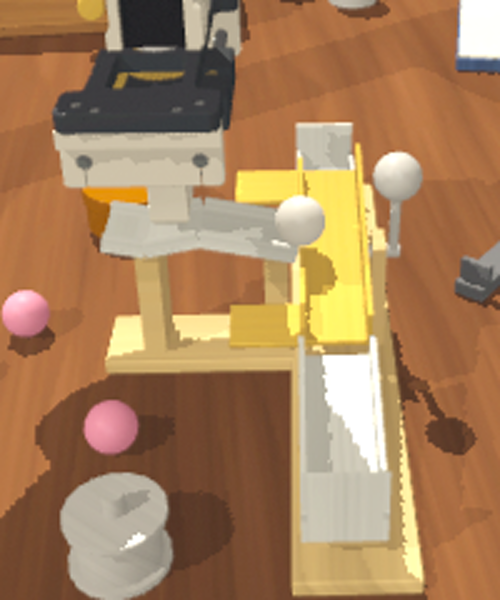

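The ball at (300,220) has left the finger and is rolling onto the gate. I retract and let it roll.

Call:
servo_tool([
  [1,-5,0,-5,0,0,0],
  [1,-5,0,-15,0,0,0],
  [1,0,0,-20,0,0,0],
  [1,0,0,-20,0,0,0],
  [1,0,0,-20,0,0,0],
  [1,0,0,0,0,0,0],
  [1,0,0,0,0,0,0],
  [1,0,0,0,0,0,0],
  [1,0,0,0,0,0,0],
  [1,0,0,0,0,0,0],
  [1,0,0,0,0,0,0],
  [1,0,0,0,0,0,0],
  [1,0,0,0,0,0,0],
  [1,0,0,0,0,0,0],
  [1,0,0,0,0,0,0],
  [1,0,0,0,0,0,0],
  [1,0,0,0,0,0,0],
  [1,0,0,0,0,0,0],
  [1,0,0,0,0,0,0],
  [1,0,0,0,0,0,0],
])

```text
t: 9.82
eef_pos: [0.4737, 0.0463, 0.1826]
ee_rot: [-3.142, -0.0, -0.105]
force: [0.1, -0.7, -0.0]
width: 0.0005
gripper_force: 0.0
```

Call:
servo_tool([
  [1,0,0,0,0,0,0],
  [1,0,0,0,0,0,0],
  [1,0,0,0,0,0,0],
  [1,0,0,0,0,0,0],
  [1,0,0,0,0,0,0],
  [1,0,0,0,0,0,0],
  [1,0,0,0,0,0,0],
  [1,0,0,0,0,0,0],
  [1,0,0,0,0,0,0],
  [1,0,0,0,0,0,0],
  [1,0,0,0,0,0,0],
  [1,0,0,0,0,0,0],
  [1,0,0,0,0,0,0],
  [1,0,0,0,0,0,0],
  [1,0,0,0,0,0,0],
  [1,0,0,0,0,0,0],
  [1,0,0,0,0,0,0],
  [1,0,0,0,0,0,0],
])

```text
t: 11.32
eef_pos: [0.4737, 0.0463, 0.1826]
ee_rot: [3.142, -0.0, -0.105]
force: [-0.5, -0.6, -1.0]
width: 0.0007
gripper_force: 0.0
```

```bash
python3 - <<'E'
from h import *
f=arm.grab_frame("side"); a=cv2.cvtColor(f["color"][150:390,200:400],cv2.COLOR_RGB2BGR); cv2.imwrite('pics/c5.png',cv2.resize(a,(500,600),interpolation=cv2.INTER_CUBIC))
for r in arm.recognise("ball_center",f): print(r["conf"],insort(world(f,r["at"])))
E
```

```text
0.7 [-0.1299 -0.0947  0.0247]
0.62 [-0.2327 -0.0403  0.0238]
0.55 [-0.1982  0.0152  0.0213]
0.45 [ 0.0013 -0.1637  0.0596]
```

View pics/c5.png

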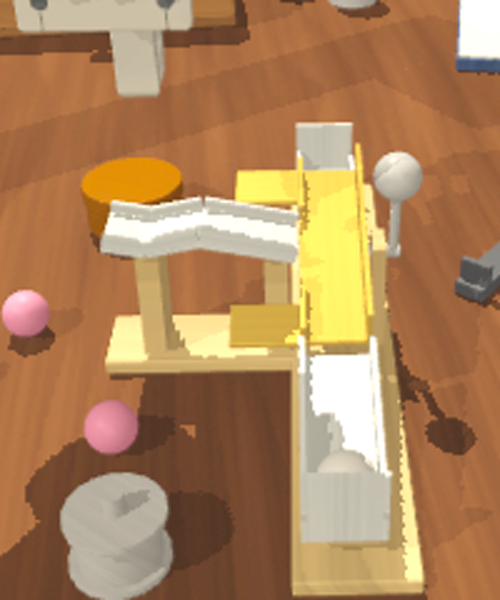

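The ball lies at the right chute's end wall at (345,462), and the gate rests right side down. I give it a moment more to settle, then hand in.

Call:
servo_tool([
  [1,0,0,0,0,0,0],
  [1,0,0,0,0,0,0],
  [1,0,0,0,0,0,0],
  [1,0,0,0,0,0,0],
  [1,0,0,0,0,0,0],
  [1,0,0,0,0,0,0],
  [1,0,0,0,0,0,0],
  [1,0,0,0,0,0,0],
  [1,0,0,0,0,0,0],
  [1,0,0,0,0,0,0],
  [1,0,0,0,0,0,0],
  [1,0,0,0,0,0,0],
  [1,0,0,0,0,0,0],
  [1,0,0,0,0,0,0],
  [1,0,0,0,0,0,0],
  [1,0,0,0,0,0,0],
  [1,0,0,0,0,0,0],
  [1,0,0,0,0,0,0],
])

```text
t: 12.92
eef_pos: [0.4737, 0.0463, 0.1826]
ee_rot: [3.142, 0.0, -0.105]
force: [-0.0, -0.2, -0.1]
width: 0.0006
gripper_force: 0.0
```

```bash
python3 -c "
from station import arm
print(arm.job_done())"
```

```text
the job is handed in; nothing more can be done
None
```

I pressed the gate over so its right side is down, and the white ball rolled by itself to the end of the right chute; I handed the job in at about 13 s, and no verdict came back.

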